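# Open the double-latched ball case

## Robot

A 6-joint arm with a two-finger parallel gripper is mounted at the origin on the work surface. World frame = base frame: x ahead of the robot, y to its left, z up, the work surface at z = 0. Lengths are in mm, angles in rad, forces in N, time in s.
With the tool pointing down it reaches from about 200 to 875 mm from the base axis. Payload 3.4 kg.
Tool frame: the origin (TCP) lies at the centre of the arm's flange, where the gripper is bolted on; the fingertips stand 199 mm ahead of it and the grasp point (between the pads) lies 180 mm ahead of it (robot.pinch_z is the distance from the TCP to the grasp point, in mm); z points along the fingers, y is the line along which they close (so a half turn about z gives the same grasp; the last joint's range is limited). The gripper opens to 94 mm and grips with 3 to 60 N. Pads are 16 mm wide; open, the fingers measure 119 mm over their backs; the gripper's body (75 mm by 177 mm) begins 78 mm behind the grasp point.
Start: joints at [-1.454, 0.276, 1.505, -0, 1.361, -0.121], TCP at [135.445, -558.837, 404.693] pointing down, gripper open.
Joint ranges: [-2.89, 2.89], [-0.75, 2.08], [0.22, 2.7], [-1.18, 4.32], [0.11, 2.71], [-2.7, 2.7]. Speed limits (rad/s): [2.57, 2.57, 3.14, 3.14, 3.14, 3.14].

## Interface

Orientations are given as a unit quaternion [x, y, z, w].
In Python, from bench import robot gives the robot as it stands.
- The arm moves only by the tool arm_command, never from a script. Its argument "moves" is one flat list of numbers, 5 for each row, row after row: the shift along the tool's x, y, z in mm, then the turn about the tool's z in rad, then the gripper's target within -1 to 1 (shut at 1, half-way at 0, fully open at -1). In form: [dx, dy, dz, twist, grip, dx, dy, dz, twist, grip, ...]. A call has 1 to 20 rows; each row is the pose to reach, as a shift and turn from the pose commanded when the call began, along the tool's axes at that moment; what a row does not reach only later rows make up. A row lasts 1/8 s, in which the tool goes at most 62.5 mm and 10.7 degrees, less where a joint would pass 70% of its speed; a pose out of reach is approached as far as the arm can. A call with a gripper value outside its range is refused whole. The fingers move at their own pace and stop on an object; the grip force is fixed at half the most. Time passes only in rows, so rows that repeat a pose let the fingers close. It gives the time, the measured TCP pose, the force, the opening and the grip force at its end, in the units of the state.
- robot.state(): the state, without advancing time (a new reading comes with each control period).
- robot.get_image(name): name is "scene" or "top" or "wrist"; returns a dict with "pixels" (400x640x3 uint8, blue, green, red), "range_z" (400x640 float32, mm along the optical axis (not along the pixel's ray), 0 where there is no reading), "K" (3x3 intrinsics, pixels), "k1" (the pictures are not rectified: a ray, as slopes to the right and down, at radius r is drawn at 1 + k1 r^2 times it, then the intrinsics apply), "R" (3x3) and "t" (3): a world point X has camera coordinates R X + t. Camera axes: x right, y down, z forward; pixel columns grow to the right and rows downward; lengths in mm; the calibration is good to about 2 mm. A picture is of the moment at which its call begins.
- robot.close_job(): hands the job in; it is judged then, once.
Trained networks look in the newest picture that a camera, given by its name, has taken for a name from the list of things; names that differ only in an ending like _2 or _b are one class to them, and where a whole thing is asked for, a point or a joint stands for the part that bears it (a point fixed in the world has none). Each returns a list of dicts, best first, with "p" (0 to 1); they miss things now and then, are a little off and sometimes report something else, mostly with a low value. They report only what shows in the picture. A call takes as long as a camera call.
- robot.look_for(target, camera): "location" ([column, row] as shares, 0 to 1, of the picture: columns of its width, rows of its height, amid what is visible of it).
- robot.trace(target, camera): "pixels" (400x640 bool, what is visible of it) and "location" ([column, row] as shares, 0 to 1, of the picture: columns of its width, rows of its height, amid what is visible of it).
The state is a dict: "t": time; "joint_positions": joint angles; "qvel": joint speeds; "tau": joint torques, N m; "ee_pos": TCP position; "orientation": TCP orientation; "wrist_force": force on the tool from outside, world axes, zero at the start; "wrist_torque": the same for the moment, N m; "gripper_width": finger opening in mm; "finger_force": force on a finger pad.
Only numpy, scipy, OpenCV 4.12 (cv2) and the standard library are available. Lean on these libraries where they do the work, as an engineer would, in place of code of your own. Each camera call takes 0.05 s, during which the arm holds its last target. There are 200 camera calls.

## Task

Open the black ball case: draw its slide bolt fully back, raise the lid a little by its handle until the hidden catch stops it, then reach in under the raised front edge, feel for the catch and push it aside to the end of its travel, and swing the lid open at least half-way so that it stays open by itself. Be gentle with the catch: never strain it by yanking the lid against it or by shoving it hard against its stop. Leave the other things on the bench where they are.

Things in the scene. Friction and masses are not known exactly. Their poses are not given: they have to be found in the camera images.
- case: Black hard-shell case for pool balls, aluminium edges, screwed to the bench: 200 mm deep (x), 340 wide (y), 105 high to the rim, walls 6 mm; 133 mm high with the lid shut. Origin: centre of its underside; x points from the front wall (nearest the robot, outer face at x = -100 mm) to the hinge, y to the left seen from the robot, z up. Directions and coordinates below are the case's own.
- bolt (a joint): Slide bolt (primary latch) on a steel bracket at the left end of the front wall, slid by its knob towards +y. 0 = fully shut, 0.036 m = fully withdrawn (hard stop). Its nose lies over an ear on the lid's front and frees it beyond 0.026. Rubs with about 5 N and stays where left.
- bolt_knob (a point): Point on the axis of the bolt's upright round steel knob, 14 mm across, 11 mm below the knob's top. The 10 mm thick bolt rod runs along y with its axis 24 mm below this point and reaches 46 mm to the -y side of the knob. The knob stands at x = -117 mm, its top at z = 157 mm.
- lid (a joint): Lid angle in rad: 0 = shut, grows as the front edge rises, 1.45 = stop. Hinge line along y at x = 100 mm, z = 105 mm. Stiff hinge: the lid stays at any angle; 5 to 9 N upward at the handle moves it. With the bolt withdrawn the secondary catch stops it at about 0.29 (front edge some 58 mm up).
- lid_handle (a point): Centre of the lid's handle: a round steel bar, 10 mm thick, 110 mm long along y, its axis 34 mm above the lid's top face; 165 mm before the hinge line and 62 mm above it when shut (x = -65, y = 0, z = 167 mm).
- lid_lip (a point): Middle of the lower edge of the lid's front skirt, 198 mm from the hinge line. The lid is hollow: skirt 25 mm deep, 4 mm thick; shut, it rests on the rim. With the lid raised to the catch, a finger tilted 35 to 45 degrees (pointing forward and down) reaches in over the rim, under this lip, beside the pin; it can then also lift the lid by the lip.
- keeper: Track of the secondary catch, just inside the front wall, hidden by the shut lid. Origin: middle of the track at rim height (x = -90, y = -20, z = 105 mm). An upright steel thumb pin stands on it: 21 mm above the rim, a round pin 12 mm across at x = -85 mm. Where along y is NOT known: its middle starts anywhere from 35 mm right (-y) to 35 mm left of the origin.
- chalk: bystander: 24 mm cube of cue chalk before the case
- mug: bystander: white mug, 82 mm across, 95 mm high
- drink_can: bystander: drink can, 66 mm across, 120 mm high
- ball_rack: bystander: triangular wooden ball rack, sides about 300 mm, 45 mm high
- table_brush: bystander: brush lying on the bench
- card_pack: bystander: pack of cards, 65 x 92 x 20 mm
- coaster: bystander: cork coaster, 96 mm across, 6 mm thick, before the case
- keeper_mid (a point): Same point as the track's origin. The pin yields only towards +y, on a 34 mm crank pivoted behind it (so it goes 5 mm inward too), rubbing with about 3.5 N, and stays where left. Its hook, inside below the rim, holds the lid for the first 14 mm; a hard stop comes at 18 mm from wherever it started: push from its -y side until the stop is felt. Catch and track bear at most 20 N from robot or lid.

How it is judged:
By the outcome, as a careful person would: the job done as asked, in the order asked, and still so for the second after the job is handed in, with the robot touching nothing.
It also fails if it takes over 72 s, if anything falls off the work surface, if the arm or the gripper's body presses on something with over 40 N, if the wrist force passes 120 N, or if a joint passes its speed limit or range.

## Working session

There is one attempt and no reset: what is moved stays moved. The work goes in short steps, Python scripts to look and compute and a tool call to move; the robot and the scene stay as the last step left them, time stands still between calls to the robot, and variables do not carry over. Pictures are saved under pics/ and viewed, at most 10 in all, crops included, and the job is handed in when it is done.

Besides the shell and the picture viewer there is one more tool, called after "Request:" as name(argument=value, ...) on one line, values as JSON. arm_command: Moves the arm, as the interface text tells. Its arguments: {"type":"object","properties":{"moves":{"type":"array","items":{"type":"number"}}},"required":["moves"]}

```bash
ls; mkdir -p pics; cat > h.py <<'E'
import numpy as np, cv2
from bench import robot
from scipy.spatial.transform import Rotation as Ro
def world(im, uv, z=None):
    # pixel -> world; by range image median 
    K=im["K"]; p=np.array([[uv]],float)
    s=cv2.undistortPoints(p,K,np.array([im["k1"],0,0,0,0.]))[0,0]
    if z is None:
        c,r=int(round(uv[0])),int(round(uv[1])); w=im["range_z"][max(r-1,0):r+2,max(c-1,0):c+2]; w=w[w>0]
        if len(w)==0: return None
        d=np.median(w); X=np.array([s[0]*d,s[1]*d,d])
        return im["R"].T@(X-im["t"])
    C=-im["R"].T@im["t"]; v=im["R"].T@np.array([s[0],s[1],1.]); return C+v*(z-C[2])/v[2]
def proj(im,X):
    Xc=im["R"]@np.asarray(X,float)+im["t"]
    s=Xc[:2]/Xc[2]; s=s*(1+im["k1"]*(s@s)); return im["K"][:2,:2]@s+im["K"][:2,2]
E
python3 - <<'E'
from h import *
for n in("scene","top"):
    im=robot.get_image(n); cv2.imwrite(f"pics/{n}0.png",im["pixels"])
    for t in("bolt_knob","lid_handle","lid_lip","case","keeper_mid"):
        for d in robot.look_for(t,n)[:2]:
            uv=np.array(d["location"])*[640,400]; w=world(im,uv)
            print(n,t,round(d["p"],2),uv.round(),None if w is None else w.round())
s=robot.state(); print({k:np.round(v,3) for k,v in s.items()})
E
```

```text
pics
scene bolt_knob 0.47 [364. 183.] [563. 179. 151.]
scene lid_handle 0.66 [344. 233.] [702.  35. 133.]
scene lid_lip 0.73 [343. 233.] [699.  33. 134.]
scene case 0.83 [343. 240.] [723.  23. 130.]
scene case 0.57 [384. 147.] [362. 378.  45.]
scene keeper_mid 0.33 [345. 238.] [719.  30. 133.]
top bolt_knob 0.65 [230. 193.] [558. 330.   5.]
top lid_handle 0.94 [321. 148.] [691.  33. 132.]
top lid_lip 0.74 [319. 149.] [688.  39. 133.]
top case 0.95 [315. 154.] [672.  50. 133.]
top case 0.64 [317. 227.] [465.  31.   8.]
{'t': np.float64(0.6), 'joint_positions': array([-1.454,  0.276,  1.505, -0.   ,  1.361, -0.121]), 'qvel': array([-0.   ,  0.   , -0.   ,  0.001, -0.   ,  0.002]), 'tau': array([-1.0000e-03, -4.0421e+01, -2.3739e+01,  7.0000e-02,  2.5000e-02,
       -0.0000e+00]), 'ee_pos': array([ 135.445, -558.814,  404.691]), 'orientation': array([ 0.993,  0.119, -0.   ,  0.   ]), 'wrist_force': array([-0.467, -0.088, -0.654]), 'wrist_torque': array([ 0.01 , -0.009, -0.023]), 'finger_force': np.float64(0.0), 'gripper_width': np.float64(93.641)}
```

View pics/top0.png

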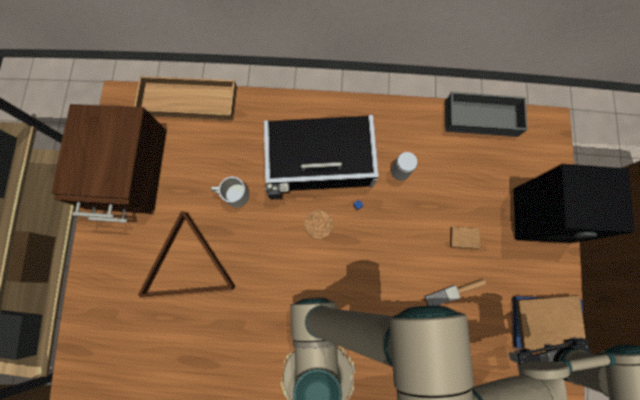

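View pics/scene0.png

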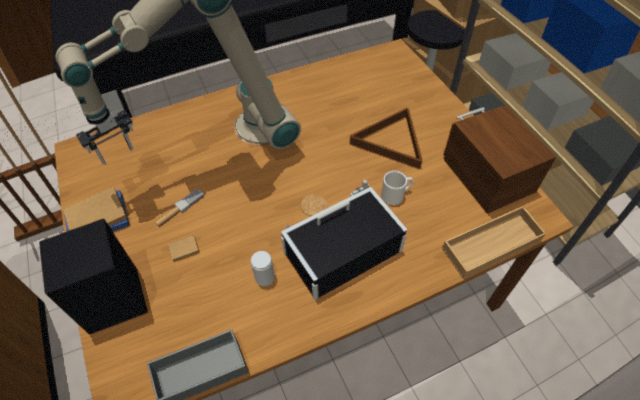

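The top view shows the case's lid at columns 266–376 and rows 119–183, its handle bar at (302–341, 165) and the bolt at about (275–288, 187). The mug is left of the bolt at (232, 190), the can is right of the case at (404, 166), and the scene view agrees. Next I fit the case's pose from the range data.

```bash
python3 - <<'E'
from h import *
im=robot.get_image("top"); 
v,u=np.mgrid[90:215,220:420]; P=[]
for a,b in zip(u.ravel(),v.ravel()):
    d=im["range_z"][b,a]
    s=cv2.undistortPoints(np.array([[[a,b]]],float),im["K"],np.array([im["k1"],0,0,0,0.]))[0,0]
    P.append(np.r_[im["R"].T@(np.array([s[0]*d,s[1]*d,d])-im["t"]),a,b])
P=np.array(P)
L=P[(abs(P[:,2]-133)<8)&(P[:,3]<385)&(P[:,3]>255)]
print(len(L),L[:,2].mean(),"footprint/px",340/110)
r=cv2.minAreaRect(L[:,:2].astype(np.float32)); print(r, cv2.boxPoints(r).round())
H=P[(P[:,2]>150)&(P[:,3]>255)&(P[:,3]<385)]
for row in H: print(row.round(0).astype(int).tolist(),end=" ")
for t in ("bolt","lid_handle"):
    for d in robot.look_for(t,"top")[:1]+robot.look_for(t,"scene")[:1]: print(t,d["p"],np.array(d["location"])*[640,400])
E
```

```text
6790 133.12325904035103 footprint/px 3.090909090909091
((678.6123046875, 37.01390075683594), (230.29754638671875, 343.61834716796875), 6.535973072052002) [[ 545.  195.]
 [ 584. -147.]
 [ 813. -121.]
 [ 773.  221.]]
[283, 9, 1342, 375, 95] [283, 9, 1342, 277, 99] [283, 9, 1342, 380, 99] [283, 9, 1342, 273, 100] [283, 9, 1342, 261, 102] [283, 9, 1342, 348, 103] [283, 9, 1342, 331, 106] [283, 9, 1342, 298, 108] [283, 9, 1342, 332, 109] [283, 9, 1342, 368, 109] [283, 9, 1342, 335, 110] [283, 9, 1342, 369, 110] [283, 9, 1342, 264, 111] [283, 9, 1342, 334, 111] [283, 9, 1342, 349, 111] [283, 9, 1342, 316, 113] [283, 9, 1342, 351, 113] [283, 9, 1342, 283, 116] [283, 9, 1342, 302, 118] [283, 9, 1342, 304, 119] [283, 9, 1342, 378, 121] [283, 9, 1342, 327, 125] [283, 9, 1342, 265, 126] [283, 9, 1342, 374, 131] [283, 9, 1342, 325, 133] [283, 9, 1342, 330, 133] [283, 9, 1342, 296, 142] [283, 9, 1342, 349, 144] [283, 9, 1342, 344, 145] [283, 9, 1342, 324, 146] [283, 9, 1342, 379, 149] [283, 9, 1342, 290, 151] [283, 9, 1342, 335, 155] [283, 9, 1342, 362, 156] [283, 9, 1342, 289, 158] [283, 9, 1342
[... 4305 characters left out ...]
] [553, 186, 155, 267, 187] [553, 183, 156, 268, 187] [553, 180, 154, 269, 187] [554, 177, 153, 270, 187] [554, 174, 153, 271, 187] [551, 183, 151, 268, 188] [550, 179, 157, 269, 188] [283, 9, 1342, 284, 190] [283, 9, 1342, 357, 190] [283, 9, 1342, 363, 190] [283, 9, 1342, 347, 192] [283, 9, 1342, 275, 196] [283, 9, 1342, 337, 196] [283, 9, 1342, 349, 196] [283, 9, 1342, 381, 197] [283, 9, 1342, 355, 198] [283, 9, 1342, 384, 198] [283, 9, 1342, 299, 199] [283, 9, 1342, 383, 199] [283, 9, 1342, 317, 204] [283, 9, 1342, 323, 205] [283, 9, 1342, 363, 207] [283, 9, 1342, 372, 207] [283, 9, 1342, 293, 208] bolt 0.56 [364.8 184.4]
lid_handle 0.71 [318.016 148.6  ]
lid_handle 0.66 [343.616 233.08 ]
```

The case fits a yaw of about 6.3° with its origin near (690, 38). The knob is at about (556.5, 180.5), which is case (-117, 156), so it agrees with the given x = -117. Next I compute the move to the bolt.

```bash
cat >> h.py <<'E'
th=np.radians(6.3); ex=np.array([np.cos(th),np.sin(th),0]); ey=np.array([-np.sin(th),np.cos(th),0]); ez=np.array([0,0,1.])
ori=np.array([626,31,0])+65*ex; ori[2]=0
def c2w(x,y,z): return ori+x*ex+y*ey+z*ez
def w2c(p): d=np.asarray(p)-ori; return np.array([d@ex,d@ey,d[2]])
def axes():
    s=robot.state(); return np.array(s["ee_pos"]),Ro.from_quat(s["orientation"]).as_matrix(),s
def shift(case_tip, L=199):
    "tool-frame shift that brings the fingertip (L ahead of TCP) to a case point, orientation kept"
    p,R,s=axes(); return R.T@(c2w(*case_tip)-(p+L*R[:,2]))
def rep():
    p,R,s=axes(); print("t",round(s["t"],2),"tipcase",w2c(p+199*R[:,2]).round(1),"z-axis case",np.round([R[:,2]@ex,R[:,2]@ey,R[:,2][2]],3),"x-axis case",np.round([R[:,0]@ex,R[:,0]@ey,R[:,0][2]],3),"F case",np.round([s["wrist_force"]@ex,s["wrist_force"]@ey,s["wrist_force"][2]],1),"q",np.round(s["joint_positions"],2),"w",round(s["gripper_width"],1))
E
python3 - <<'E'
from h import *
rep(); print(ori.round(), w2c([556.5,180.5,157]).round(1))
print(shift((-117,156-32,205)).round(1), shift((-117,156-32,143)).round(1))
E
```

```text
t 0.85 tipcase [-617.3 -532.5  205.7] z-axis case [ 0. -0. -1.] x-axis case [0.992 0.127 0.   ] F case [ 0.4  0.2 -0.3] q [-1.45  0.28  1.5   0.    1.36 -0.12] w 94.2
[691.  38.   0.] [-117.7  156.2  157. ]
[ 579.9 -587.3    0.6] [ 579.9 -587.4   62.6]
```

Request:
arm_command(moves=[580,-587,0,-1.44,1,580,-587,0,-1.44,1,580,-587,0,-1.44,1,580,-587,0,-1.44,1,580,-587,0,-1.44,1,580,-587,0,-1.44,1,580,-587,0,-1.44,1,580,-587,0,-1.44,1,580,-587,0,-1.44,1,580,-587,0,-1.44,1,580,-587,0,-1.44,1,580,-587,0,-1.44,1,580,-587,0,-1.44,1,580,-587,0,-1.44,1,580,-587,0,-1.44,1,580,-587,0,-1.44,1,580,-587,0,-1.44,1,580,-587,0,-1.44,1])

```text
t: 3.1
ee_pos: [560.5, 147.2, 405.0]
orientation: [0.669, 0.743, 0.0, 0.0]
wrist_force: [0.3, 0.2, -0.4]
gripper_width: 0.4
finger_force: 0.0
```

```bash
python3 - <<'E'
from h import *
rep()
im=robot.get_image("wrist"); cv2.imwrite("pics/w1.png",im["pixels"])
for d in robot.look_for("bolt_knob","wrist")[:2]:
    uv=np.array(d["location"])*[640,400]; w=world(im,uv); print(d["p"],uv,None if w is None else w2c(w).round(1))
# knob-top points
ys,xs=np.where(im["range_z"]>0)
Q=[]
for a,b in zip(xs[::3],ys[::3]):
    w=world(im,(a,b)); 
    if w is not None: Q.append(w2c(w))
Q=np.array(Q); k=Q[(Q[:,2]>150)&(Q[:,2]<163)&(Q[:,0]<-95)&(Q[:,0]>-135)&(Q[:,1]>140)]
print(len(k), k.mean(0).round(1) if len(k) else "", k.min(0) if len(k) else "", k.max(0) if len(k) else "")
print(shift((-117,124,143)).round(1))
E
```

```text
t 3.1 tipcase [-117.3  122.7  206. ] z-axis case [ 0. -0. -1.] x-axis case [ 0.004  1.    -0.   ] F case [ 0.3  0.1 -0.4] q [ 0.14  0.28  1.49 -0.    1.36  0.03] w 0.4
0.64 [323.008 176.32 ] [-115.8  153.1  156.5]
87 [-116.1  157.9  156. ] [-122.53553012  151.43239165  153.1119584 ] [-109.69792543  164.23804427  156.99644021]
[ 1.   0.  62.9]
```

View pics/w1.png

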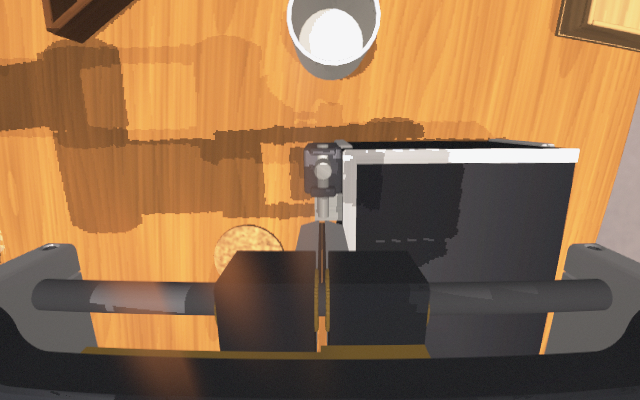

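The wrist view shows the knob at (323, 172) within its bracket, with the rod nose at (322, 207) pointing at the fingers. The mug is well beyond, at (333, 40). I go down and push the knob along tool +x.

Request:
arm_command(moves=[0,0,30,0,1,0,0,62,0,1,0,0,62,0,1,8,0,62,0,1,14,0,62,0,1,20,0,62,0,1,25,0,62,0,1,30,0,62,0,1,35,0,62,0,1,40,0,62,0,1,45,0,62,0,1,50,0,62,0,1,53,0,62,0,1,53,0,62,0,1])

```text
t: 4.95
ee_pos: [556.0, 196.9, 344.2]
orientation: [0.667, 0.745, -0.004, 0.006]
wrist_force: [0.5, -15.6, 6.8]
gripper_width: 0.6
finger_force: 8.1
```

```bash
python3 - <<'E'
from h import *
rep()
E
```

```text
t 4.95 tipcase [-116.   169.8  145.2] z-axis case [ 0.002 -0.014 -1.   ] x-axis case [ 0.001  1.    -0.014] F case [ -1.2 -15.6   6.8] q [ 0.23  0.34  1.57 -0.01  1.23  0.12] w 0.6
```

Request:
arm_command(moves=[3,0,0,0,1,6,0,0,0,1,6,0,0,0,1,6,0,0,0,1])

```text
t: 5.45
ee_pos: [555.8, 199.4, 344.3]
orientation: [0.667, 0.745, -0.007, 0.009]
wrist_force: [2.9, -27.6, 6.9]
gripper_width: 0.1
finger_force: 13.3
```

```bash
python3 - <<'E'
from h import *
rep()
E
```

```text
t 5.45 tipcase [-116.   170.4  145.3] z-axis case [ 0.001 -0.024 -1.   ] x-axis case [ 0.     1.    -0.024] F case [ -0.2 -27.7   6.9] q [ 0.23  0.34  1.57 -0.03  1.24  0.13] w 0.1
```

The force rises without motion, so the knob has stopped. I back off, go up and look.

Request:
arm_command(moves=[-20,0,0,0,1,-30,0,0,0,1,-30,0,-60,0,1,-50,0,-60,0,1,-50,0,-60,0,1])

```text
t: 6.08
ee_pos: [559.7, 156.8, 402.5]
orientation: [0.669, 0.744, 0.0, -0.0]
wrist_force: [-0.0, 0.1, -0.2]
gripper_width: 0.3
finger_force: 0.0
```

```bash
cat >> h.py <<'E'
def cloud(im,step=2):
    v,u=np.mgrid[0:400:step,0:640:step]; d=im["range_z"][v,u].ravel(); uv=np.c_[u.ravel(),v.ravel()].astype(float)[d>0]; d=d[d>0]
    s=cv2.undistortPoints(uv[:,None],im["K"],np.array([im["k1"],0,0,0,0.]))[:,0]
    W=(np.c_[s*d[:,None],d]-im["t"])@im["R"]; D=W-ori
    return np.c_[D@ex,D@ey,D[:,2]],uv
E
python3 - <<'E'
from h import *
rep()
im=robot.get_image("wrist"); cv2.imwrite("pics/w2.png",im["pixels"][60:320,200:480])
Q,uv=cloud(im,1); k=Q[(Q[:,2]>148)&(Q[:,2]<163)&(Q[:,0]<-100)&(Q[:,0]>-135)&(Q[:,1]>140)]
print(len(k), k.mean(0).round(1), k.min(0), k.max(0))
E
```

```text
t 6.08 tipcase [-117.1  132.4  203.5] z-axis case [ 0.     0.001 -1.   ] x-axis case [0.004 1.    0.001] F case [-0.   0.1 -0.2] q [0.15 0.29 1.5  0.   1.36 0.05] w 0.3
282 [-116.4  187.2  156.3] [-122.88103873  180.30957402  148.3902206 ] [-109.69741432  193.5350791   158.23348563]
```

View pics/w2.png

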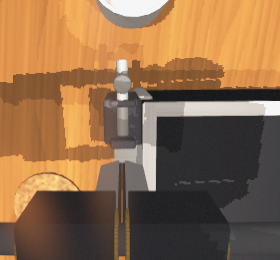

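The knob moved 29 mm of the 36 mm and is not fully back yet. I check the bracket's heights from this view's depth.

```bash
python3 - <<'E'
from h import *
im=robot.get_image("wrist"); Q,uv=cloud(im,1)
for x0 in (-135,-129,-123,-117,-111,-105):
    print(x0,[ (y,int(np.percentile(m,95)) if len(m) else None) for y in range(120,200,5) for m in [Q[(abs(Q[:,0]-x0)<3)&(abs(Q[:,1]-y)<2.5)&(Q[:,2]<180)][:,2]]])
E
```

```text
-135 [(120, None), (125, None), (130, None), (135, 114), (140, 114), (145, 115), (150, 114), (155, 113), (160, 113), (165, 113), (170, 114), (175, 1), (180, 0), (185, 1), (190, 1), (195, 1)]
-129 [(120, None), (125, None), (130, 124), (135, 127), (140, 116), (145, 116), (150, 116), (155, 116), (160, 116), (165, 116), (170, 126), (175, 1), (180, 1), (185, 1), (190, 1), (195, 0)]
-123 [(120, 116), (125, 116), (130, 129), (135, 129), (140, 128), (145, 123), (150, 123), (155, 123), (160, 124), (165, 128), (170, 129), (175, 126), (180, 155), (185, 157), (190, 156), (195, 125)]
-117 [(120, 116), (125, 116), (130, 128), (135, 129), (140, 127), (145, 126), (150, 126), (155, 126), (160, 126), (165, 127), (170, 129), (175, 127), (180, 156), (185, 157), (190, 157), (195, 156)]
-111 [(120, 116), (125, 116), (130, 128), (135, 129), (140, 127), (145, 125), (150, 125), (155, 125), (160, 125), (165, 126), (170, 129), (175, 127), (180, 156), (185, 157), (190, 157), (195, 155)]
-105 [(120, 116), (125, 116), (130, 128), (135, 129), (140, 127), (145, 116), (150, 116), (155, 116), (160, 116), (165, 116), (170, 128), (175, 127), (180, 1), (185, 1), (190, 0), (195, 1)]
```

Request:
arm_command(moves=[18,0,0,0,1,18,0,50,0,1,18,0,66,0,1,18,0,66,0,1,28,0,66,0,1,34,0,66,0,1,38,0,66,0,1,42,0,66,0,1,46,0,66,0,1,46,0,66,0,1])

```text
t: 7.42
ee_pos: [556.1, 197.6, 338.1]
orientation: [0.667, 0.745, -0.005, 0.007]
wrist_force: [2.5, -19.5, 4.1]
gripper_width: 0.6
finger_force: 9.7
```

```bash
python3 - <<'E'
from h import *
rep(); s=robot.state(); print(s["wrist_torque"],s["wrist_force"],s["finger_force"])
im=robot.get_image("scene"); c=proj(im,c2w(-117,185,150)); print(c)
a,b=int(c[0]),int(c[1]); cv2.imwrite("pics/s2.png",cv2.resize(im["pixels"][b-60:b+60,a-80:a+80],None,fx=4,fy=4,interpolation=cv2.INTER_CUBIC))
E
```

```text
t 7.42 tipcase [-115.8  169.8  139.2] z-axis case [ 0.002 -0.017 -1.   ] x-axis case [ 0.001  1.    -0.017] F case [  0.3 -19.6   4.1] q [ 0.23  0.34  1.58 -0.02  1.22  0.13] w 0.6
[-3.7340776  -0.38401474  0.03239602] [  2.49558978 -19.49267449   4.11894674] 9.682999290525913
[370.8931724  178.30797522]
```

View pics/s2.png

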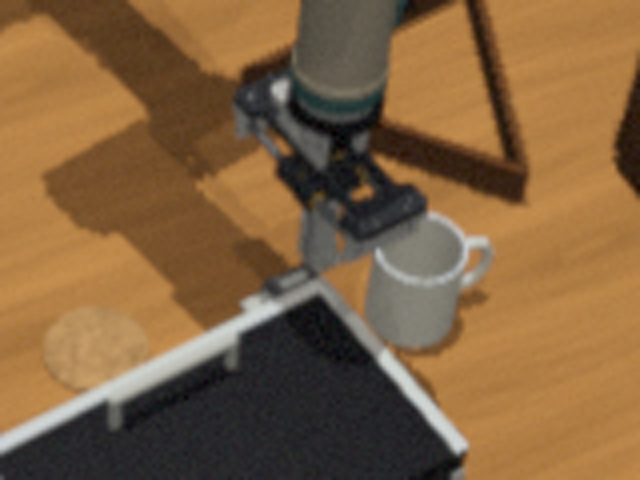

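The wrist torque puts the contact 191 mm ahead of the TCP, which is on the knob. It gives 20–28 N against about 5 N of friction, with no motion and the knob just outside its bracket. That is the hard stop, and the bolt evidently started a few mm drawn. The picture shows the finger on the knob and the mug clear. Now to the handle.

Request:
arm_command(moves=[-15,0,0,0,1,-20,0,-40,0,1,-30,0,-65,0,0.5,-90,26,-65,0,0,-150,52,-65,0,0,-178,52,-65,0,0,-178,52,-65,0,0,-178,52,-65,0,0])

```text
t: 8.48
ee_pos: [625.4, 32.3, 401.8]
orientation: [0.668, 0.744, 0.001, -0.001]
wrist_force: [-0.4, -0.1, 0.4]
gripper_width: 47.1
finger_force: 0.0
```

```bash
python3 - <<'E'
from h import *
rep()
im=robot.get_image("wrist"); Q,uv=cloud(im,1)
k=Q[(Q[:,2]>150)&(Q[:,2]<163)&(Q[:,0]<-100)&(Q[:,0]>-135)&(Q[:,1]>140)]; print("knob",len(k),k.mean(0).round(1) if len(k) else "")
k=Q[(Q[:,2]>160)&(Q[:,2]<180)&(Q[:,0]>-95)&(Q[:,0]<-35)]; print("handle",len(k),k.mean(0).round(1) if len(k) else "",k.min(0).round(),k.max(0).round())
print("shift",shift((-65,0,149)).round(1))
E
```

```text
t 8.47 tipcase [-65.4   1.6 202.8] z-axis case [ 0.     0.001 -1.   ] x-axis case [0.003 1.    0.001] F case [-0.4 -0.   0.4] q [-0.06  0.35  1.39  0.    1.39 -0.17] w 47.1
knob 0 
handle 1931 [-62.9  10.  170.8] [-68. -48. 161.] [-58.  60. 174.]
shift [-2.1  0.5 53.8]
```

Request:
arm_command(moves=[3,2,30,0,0,3,2,53,0,0,3,2,53,0,0,3,2,53,0,1,3,2,53,0,1,3,2,53,0,1,3,2,53,0,1,3,2,53,0,1])

```text
t: 9.52
ee_pos: [627.5, 34.7, 349.1]
orientation: [0.668, 0.744, 0.0, 0.0]
wrist_force: [0.2, -0.1, 1.9]
gripper_width: 8.6
finger_force: 30.0
```

```bash
python3 - <<'E'
from h import *
rep()
r0=np.array([-165,62])
for a in np.arange(0,.33,.04):
    c,s=np.cos(a),np.sin(a); p=np.array([c*r0[0]+s*r0[1],-s*r0[0]+c*r0[1]]); print(round(a,2),(p-r0).round(1))
E
```

```text
t 9.53 tipcase [-63.    3.5 150.1] z-axis case [ 0.001 -0.    -1.   ] x-axis case [ 0.003  1.    -0.   ] F case [ 0.2 -0.1  1.9] q [-0.06  0.39  1.47  0.    1.28 -0.16] w 8.6
0.0 [0. 0.]
0.04 [2.6 6.5]
0.08 [ 5.5 13. ]
0.12 [ 8.6 19.3]
0.16 [12.  25.5]
0.2 [15.6 31.5]
0.24 [19.5 37.4]
0.28 [23.6 43.2]
0.32 [27.9 48.8]
```

The bar is gripped, with the opening at 8.6 mm against the 10 mm bar. I lift along the arc, slowly at the end.

Request:
arm_command(moves=[0,3,-6,0,1,0,6,-13,0,1,0,9,-19,0,1,0,12,-25,0,1,0,16,-31,0,1,0,18,-34,0,1,0,19,-37,0,1,0,19,-37,0,1])

```text
t: 10.52
ee_pos: [646.1, 36.8, 386.3]
orientation: [0.668, 0.744, 0.0, 0.0]
wrist_force: [-4.9, -1.0, -4.3]
gripper_width: 8.6
finger_force: 30.0
```

```bash
python3 - <<'E'
from h import *
rep()
E
```

```text
t 10.53 tipcase [-44.3   3.6 187.3] z-axis case [ 0.  0. -1.] x-axis case [0.003 1.    0.   ] F case [-5.  -0.4 -4.3] q [-0.05  0.39  1.37  0.    1.38 -0.16] w 8.6
```

Request:
arm_command(moves=[0,1,-1.5,0,1,0,2,-3,0,1,0,2.5,-4,0,1,0,2.5,-4,0,1])

```text
t: 11.02
ee_pos: [648.6, 37.1, 389.7]
orientation: [0.668, 0.744, -0.0, -0.0]
wrist_force: [-5.3, -0.0, -4.5]
gripper_width: 9.3
finger_force: 30.0
```

Request:
arm_command(moves=[0,0.7,-1,0,1,0,1,-1.5,0,1,0,1,-1.5,0,1])

```text
t: 11.4
ee_pos: [649.6, 37.2, 391.3]
orientation: [0.668, 0.744, -0.0, -0.0]
wrist_force: [-5.5, 0.8, -5.0]
gripper_width: 9.0
finger_force: 30.0
```

Request:
arm_command(moves=[0,0.5,-1,0,1,0,0.5,-1,0,1])

```text
t: 11.65
ee_pos: [650.2, 37.3, 392.2]
orientation: [0.668, 0.744, 0.0, -0.0]
wrist_force: [-5.0, 0.6, -6.2]
gripper_width: 9.1
finger_force: 30.0
```

Request:
arm_command(moves=[0,0.5,-1,0,1,0,0.5,-1,0,1])

```text
t: 11.9
ee_pos: [650.8, 37.3, 393.3]
orientation: [0.668, 0.744, 0.0, 0.0]
wrist_force: [-4.3, 0.4, -5.0]
gripper_width: 8.4
finger_force: 30.0
```

Request:
arm_command(moves=[0,0.5,-0.7,0,1,0,0.5,-0.7,0,1])

```text
t: 12.15
ee_pos: [651.3, 37.4, 394.0]
orientation: [0.668, 0.744, 0.0, 0.0]
wrist_force: [-3.6, 1.0, -5.9]
gripper_width: 9.0
finger_force: 30.0
```

Request:
arm_command(moves=[0,0.5,-0.7,0,1,0,0.5,-0.7,0,1])

```text
t: 12.4
ee_pos: [651.8, 37.5, 394.6]
orientation: [0.668, 0.744, 0.0, 0.0]
wrist_force: [-5.3, 0.7, -5.8]
gripper_width: 8.9
finger_force: 30.0
```

Request:
arm_command(moves=[0,0.4,-0.7,0,1,0,0.4,-0.7,0,1])

```text
t: 12.65
ee_pos: [652.2, 37.5, 395.0]
orientation: [0.668, 0.744, 0.0, -0.0]
wrist_force: [-3.8, 1.1, -7.8]
gripper_width: 8.9
finger_force: 30.0
```

Request:
arm_command(moves=[0,0.3,-0.7,0,1,0,0.3,-0.7,0,1])

```text
t: 12.9
ee_pos: [652.5, 37.5, 395.2]
orientation: [0.668, 0.744, -0.0, -0.0]
wrist_force: [-3.0, 1.7, -11.7]
gripper_width: 9.2
finger_force: 30.0
```

The catch is felt: the force rose from 6 to 11.7 N while the lid moved only 0.2 mm. I unload it, release and rise. The task needs a tilted finger, so I then test in free space what the arm does with a pose out of reach.

Request:
arm_command(moves=[0,0,1.5,0,1,0,0,1.5,0,0.5,0,0,1.5,0,0.5,0,0,1.5,0,0.5,0,0,-40,0,0.5,0,0,-90,0,1,0,0,-90,0,1])

```text
t: 13.78
ee_pos: [653.1, 37.3, 491.8]
orientation: [0.668, 0.744, 0.004, 0.005]
wrist_force: [-0.4, -0.3, -0.2]
gripper_width: 6.6
finger_force: 0.0
```

Request:
arm_command(moves=[0,60,0,0,1,0,120,0,0,1,0,180,0,0,1,0,240,0,0,1,0,300,0,0,1,0,340,0,0,1,0,340,0,0,1,0,340,0,0,1])

```text
t: 14.78
ee_pos: [915.8, 68.1, 454.5]
orientation: [0.668, 0.744, 0.019, 0.019]
wrist_force: [0.5, -0.7, 0.6]
gripper_width: 0.5
finger_force: 0.0
```

```bash
python3 - <<'E'
from h import *
rep(); print(robot.state()["ee_pos"])
im=robot.get_image("top"); cv2.imwrite("pics/t3.png",im["pixels"])
E
```

```text
t 14.78 tipcase [237.9   4.6 255.8] z-axis case [ 0.054 -0.002 -0.999] x-axis case [ 0.003  1.    -0.002] F case [ 0.4 -0.7  0.6] q [-0.    0.91  0.22  0.    1.95 -0.11] w 0.5
[915.84963841  68.12436922 454.46180175]
```

The tool does tilt forward at the reach limit, 3° so far. I command further out.

Request:
arm_command(moves=[0,300,0,0,1,0,300,0,0,1,0,600,0,0,1,0,600,0,0,1,0,600,0,0,1,0,600,0,0,1])

```text
t: 15.58
ee_pos: [968.4, 80.3, 365.8]
orientation: [0.667, 0.743, 0.036, 0.035]
wrist_force: [-0.3, 0.4, -0.1]
gripper_width: 0.6
finger_force: 0.0
```

```bash
python3 - <<'E'
from h import *
rep(); print(robot.state()["ee_pos"])
E
```

```text
t 15.57 tipcase [300.7  10.8 167.9] z-axis case [ 0.1   -0.003 -0.995] x-axis case [ 0.003  1.    -0.003] F case [-0.3  0.4 -0.1] q [ 0.01  1.01  0.22  0.01  1.81 -0.1 ] w 0.6
[968.39932524  80.32300311 365.84334841]
```

Request:
arm_command(moves=[0,-60,-60,0,1,0,-120,-100,0,1,0,-120,-100,0,1,0,-120,-100,0,1])

```text
t: 16.08
ee_pos: [837.6, 66.7, 459.1]
orientation: [0.667, 0.743, 0.039, 0.037]
wrist_force: [0.5, -0.3, 0.2]
gripper_width: 0.3
finger_force: 0.0
```

```bash
python3 - <<'E'
from h import *
rep(); print(robot.state()["ee_pos"])
E
```

```text
t 16.07 tipcase [170.5  11.5 261.3] z-axis case [ 0.107 -0.004 -0.994] x-axis case [ 0.003  1.    -0.004] F case [ 0.5 -0.3  0.2] q [-0.01  0.67  0.71  0.01  1.65 -0.11] w 0.3
[837.5746597   66.67984986 459.14441497]
```

The commanded pose re-bases on the reached one and the tilt persists, so tilt can be built up call by call at the reach limit, well above everything.

Request:
arm_command(moves=[0,60,-10,0,1,0,200,-60,0,1,0,260,-80,0,1,0,260,-80,0,1])

```text
t: 16.58
ee_pos: [922.4, 78.1, 476.4]
orientation: [0.666, 0.742, 0.055, 0.053]
wrist_force: [0.2, -0.1, 0.2]
gripper_width: 0.4
finger_force: 0.0
```

Request:
arm_command(moves=[0,250,-80,0,1,0,250,-80,0,1])

```text
t: 16.82
ee_pos: [929.9, 81.1, 482.5]
orientation: [0.665, 0.74, 0.075, 0.071]
wrist_force: [0.0, 1.0, 0.3]
gripper_width: 0.4
finger_force: 0.0
```

Request:
arm_command(moves=[0,500,-80,0,1,0,500,-80,0,1])

```text
t: 17.08
ee_pos: [945.2, 84.6, 474.1]
orientation: [0.663, 0.738, 0.093, 0.088]
wrist_force: [-0.1, -0.6, -0.1]
gripper_width: 0.5
finger_force: 0.0
```

Request:
arm_command(moves=[0,500,-250,0,1,0,500,-250,0,1])

```text
t: 17.32
ee_pos: [940.3, 86.0, 500.7]
orientation: [0.66, 0.735, 0.112, 0.106]
wrist_force: [0.3, 0.4, 0.4]
gripper_width: 0.5
finger_force: 0.0
```

```bash
python3 - <<'E'
from h import *
rep(); print(robot.state()["ee_pos"])
E
```

```text
t 17.32 tipcase [314.   18.6 311.1] z-axis case [ 0.304 -0.008 -0.953] x-axis case [ 0.004  1.    -0.007] F case [0.4 0.4 0.4] q [ 0.01  0.87  0.22  0.02  1.74 -0.09] w 0.5
[940.32558359  85.96536931 500.69256855]
```

It is now at 17.7°, gaining about 3° per call. I carry on to about 40°.

Request:
arm_command(moves=[0,500,-150,0,1,0,500,-150,0,1])

```text
t: 17.58
ee_pos: [943.7, 88.1, 513.6]
orientation: [0.657, 0.732, 0.131, 0.123]
wrist_force: [0.6, 0.4, -1.0]
gripper_width: 0.4
finger_force: 0.0
```

Request:
arm_command(moves=[0,500,-150,0,1,0,500,-150,0,1])

```text
t: 17.82
ee_pos: [945.5, 89.8, 528.3]
orientation: [0.654, 0.728, 0.15, 0.14]
wrist_force: [0.1, 1.2, 0.5]
gripper_width: 0.6
finger_force: 0.0
```

Request:
arm_command(moves=[0,500,-150,0,1,0,500,-150,0,1])

```text
t: 18.08
ee_pos: [945.0, 91.2, 547.3]
orientation: [0.65, 0.724, 0.169, 0.158]
wrist_force: [-0.3, 0.9, 0.2]
gripper_width: 0.8
finger_force: 0.0
```

Request:
arm_command(moves=[0,500,-150,0,1,0,500,-150,0,1])

```text
t: 18.32
ee_pos: [942.0, 92.3, 569.3]
orientation: [0.646, 0.719, 0.188, 0.175]
wrist_force: [0.7, 0.5, -0.3]
gripper_width: 0.5
finger_force: 0.0
```

Request:
arm_command(moves=[0,500,-150,0,1,0,500,-150,0,1])

```text
t: 18.58
ee_pos: [936.7, 93.0, 593.7]
orientation: [0.641, 0.714, 0.207, 0.192]
wrist_force: [0.9, -0.6, 0.2]
gripper_width: 0.5
finger_force: 0.0
```

Request:
arm_command(moves=[0,500,-150,0,1,0,500,-150,0,1])

```text
t: 18.82
ee_pos: [929.1, 93.4, 620.1]
orientation: [0.636, 0.708, 0.225, 0.209]
wrist_force: [0.1, 0.2, 0.5]
gripper_width: 0.2
finger_force: 0.0
```

Request:
arm_command(moves=[0,500,-150,0,1,0,500,-150,0,1])

```text
t: 19.08
ee_pos: [919.3, 93.4, 648.2]
orientation: [0.63, 0.702, 0.243, 0.226]
wrist_force: [-0.2, 0.6, 1.4]
gripper_width: 0.3
finger_force: 0.0
```

```bash
python3 - <<'E'
from h import *
rep(); print(robot.state()["ee_pos"])
E
```

```text
t 19.07 tipcase [358.   27.5 493.1] z-axis case [ 0.626 -0.012 -0.78 ] x-axis case [ 0.006  1.    -0.011] F case [-0.1  0.7  1.4] q [ 0.02  0.74  0.22  0.05  1.51 -0.08] w 0.3
[919.28144161  93.42976114 648.22266628]
```

The tilt is 38.8°. I correct the case origin with the gripped handle (+2 in x, +5 in y) and compute the move to a pre-insert point right of the pin's range.

```bash
sed -i 's/^ori=.*/ori=np.array([626,31,0])+67*ex+5*ey; ori[2]=0/' h.py; python3 - <<'E'
from h import *
rep()
for p in ((-150,-85,235),(-118,-85,165)): print(shift(p).round(1))
E
```

```text
t 19.07 tipcase [356.   22.5 493.1] z-axis case [ 0.626 -0.012 -0.78 ] x-axis case [ 0.006  1.    -0.011] F case [-0.1  0.7  1.4] q [ 0.02  0.74  0.22  0.05  1.51 -0.08] w 0.3
[-107.7 -556.3 -114.3]
[-106.7 -575.2  -39.7]
```

Request:
arm_command(moves=[-10,-60,-12,0,1,-22,-112,-23,0,1,-33,-168,-34,0,1,-44,-224,-46,0,1,-54,-280,-57,0,1,-65,-336,-69,0,1,-76,-392,-80,0,1,-87,-448,-92,0,1,-97,-500,-103,0,1,-107,-556,-114,0,1,-107,-556,-114,0,1,-107,-566,-75,0,1,-107,-575,-40,0,1,-107,-575,-40,0,1])

```text
t: 20.82
ee_pos: [460.9, -65.4, 319.1]
orientation: [0.631, 0.703, 0.242, 0.224]
wrist_force: [0.1, -0.2, 0.2]
gripper_width: 0.2
finger_force: 0.0
```

```bash
python3 - <<'E'
from h import *
rep(); print(shift((-80,-85,118)).round(1))
im=robot.get_image("wrist"); cv2.imwrite("pics/w4.png",im["pixels"])
print(proj(im,c2w(-85,-20,120)), proj(im,c2w(-85,-85,120)), proj(im,c2w(-99,-20,105)))
E
```

```text
t 20.82 tipcase [-117.8  -84.7  163.4] z-axis case [ 0.623 -0.01  -0.782] x-axis case [ 0.005  1.    -0.009] F case [ 0.1 -0.2  0.2] q [-0.42  0.06  2.14  0.77  0.45 -1.15] w 0.2
[ 0.3  1.3 59. ]
[319.40256578 129.10509396] [319.41083571 213.0635364 ] [292.44243596 129.00209592]
```

View pics/w4.png

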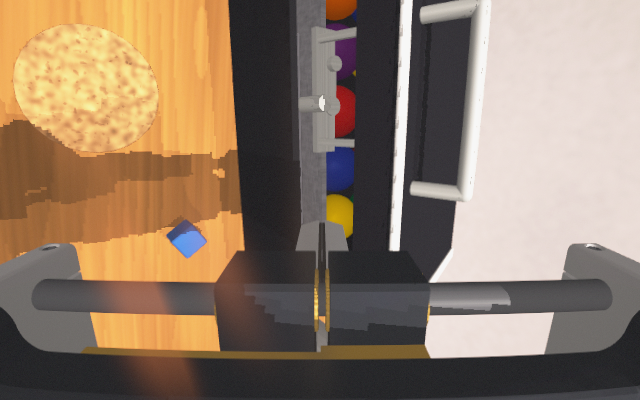

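The wrist view shows the open gap. The track spans (315–330, 28–152), with the bright pin top at (322, 102), the lid lip to the right at column 355, and the rim at columns 300–325. I locate the pin by ray at z = 126.

```bash
python3 - <<'E'
from h import *
im=robot.get_image("wrist"); print(w2c(world(im,(322,102),126)).round(1), w2c(world(im,(322,102))).round(1))
print(w2c(world(im,(322,152),105)).round(1),w2c(world(im,(322,28),105)).round(1))
print(shift((-80,-34,118)).round(1),shift((-118,-34,165)).round(1))
E
```

```text
[-85.7  -1.3 126. ] [-85.8  -1.3 126. ]
[-68.7 -39.6 105. ] [-69.   55.3 105. ]
[52.2 -0.9 60.2] [51.4 -1.1 -0.2]
```

The pin is at case (-86, -1, 126), which matches its given x and height. I insert the finger right of it.

Request:
arm_command(moves=[26,0,0,0,1,52,-1,0,0,1,52,-1,0,0,1,52,-1,20,0,1,52,-1,40,0,1,52,-1,50,0,1,52,-1,60,0,1,52,-1,60,0,1])

```text
t: 21.92
ee_pos: [491.9, -11.6, 272.7]
orientation: [0.63, 0.702, 0.243, 0.226]
wrist_force: [-1.0, -0.7, 0.2]
gripper_width: 0.5
finger_force: 0.0
```

```bash
python3 - <<'E'
from h import *
rep()
E
```

```text
t 21.93 tipcase [-80.5 -35.2 117.5] z-axis case [ 0.626 -0.013 -0.78 ] x-axis case [ 0.007  1.    -0.011] F case [-1.  -0.6  0.2] q [-0.25  0.17  2.17  0.94  0.26 -1.2 ] w 0.5
```

Request:
arm_command(moves=[8,0,0,0,1,14,0,0,0,1,17,0,0,0,1,19,0,0,0,1,21,0,0,0,1,23,0,0,0,1,25,0,0,0,1,25,0,0,0,1])

```text
t: 22.92
ee_pos: [488.2, 13.8, 272.3]
orientation: [0.63, 0.702, 0.242, 0.227]
wrist_force: [-1.7, -4.0, 2.0]
gripper_width: 0.2
finger_force: 1.9
```

```bash
python3 - <<'E'
from h import *
rep()
E
```

```text
t 22.93 tipcase [-81.4  -9.9 117. ] z-axis case [ 0.625 -0.014 -0.78 ] x-axis case [ 0.007  1.    -0.013] F case [-2.1 -3.8  2. ] q [-0.18  0.16  2.18  0.87  0.22 -1.09] w 0.2
```

Contact shows as 3.8 N, which is the pin's friction, and it is yielding. I continue.

Request:
arm_command(moves=[2,0.2,0,0,1,4,0.5,0,0,1,6,0.8,0,0,1,8,1,0,0,1,8,1,0,0,1])

```text
t: 23.55
ee_pos: [489.0, 22.1, 272.5]
orientation: [0.63, 0.702, 0.242, 0.226]
wrist_force: [2.8, -4.7, -2.1]
gripper_width: 0.5
finger_force: 2.4
```

Request:
arm_command(moves=[1,0,0,0,1,2,0,0,0,1,2,0,0,0,1])

```text
t: 23.92
ee_pos: [488.9, 23.3, 272.4]
orientation: [0.631, 0.702, 0.242, 0.227]
wrist_force: [2.5, -7.0, -3.4]
gripper_width: 0.5
finger_force: 4.0
```

```bash
python3 - <<'E'
from h import *
rep()
E
```

```text
t 23.93 tipcase [-79.6  -0.7 117.2] z-axis case [ 0.626 -0.015 -0.78 ] x-axis case [ 0.008  1.    -0.013] F case [ 1.7 -7.3 -3.4] q [-0.15  0.16  2.18  0.82  0.2  -1.02] w 0.5
```

Request:
arm_command(moves=[0.8,0,0,0,1,1.5,0,0,0,1,1.5,0,0,0,1])

```text
t: 24.3
ee_pos: [488.8, 24.0, 272.4]
orientation: [0.631, 0.701, 0.241, 0.228]
wrist_force: [1.9, -12.0, -1.9]
gripper_width: 0.4
finger_force: 5.7
```

Request:
arm_command(moves=[0.8,0,0,0,1,1.2,0,0,0,1,1.2,0,0,0,1])

```text
t: 24.68
ee_pos: [488.8, 24.6, 272.3]
orientation: [0.631, 0.701, 0.241, 0.229]
wrist_force: [1.0, -13.8, -2.7]
gripper_width: 0.3
finger_force: 7.2
```

```bash
python3 - <<'E'
from h import *
rep()
E
```

```text
t 24.68 tipcase [-79.4  -0.3 117.3] z-axis case [ 0.627 -0.02  -0.779] x-axis case [ 0.011  1.    -0.016] F case [ -0.5 -13.8  -2.7] q [-0.15  0.16  2.18  0.81  0.19 -1.01] w 0.3
```

The stop is felt: 7 to 14 N with only 0.4 mm of motion, after about 17 mm of travel. I back off the pin, then lift the lip slowly with the finger and watch the force.

Request:
arm_command(moves=[-3,0,0,0,1,-8,0,0,0,1,-8,3,-1,0,1,-8,6,-2,0,1,-8,8,-3,0,1,-8,10,-4,0,1,-8,10,-4,0,1])

```text
t: 25.55
ee_pos: [492.9, 20.0, 280.7]
orientation: [0.63, 0.703, 0.242, 0.223]
wrist_force: [-1.3, -0.6, -3.7]
gripper_width: 0.5
finger_force: 2.1
```

```bash
python3 - <<'E'
from h import *
rep()
E
```

```text
t 25.55 tipcase [-76.8  -3.3 124.8] z-axis case [ 0.622 -0.01  -0.783] x-axis case [ 0.004  1.    -0.009] F case [-1.3 -0.4 -3.7] q [-0.16  0.16  2.15  0.74  0.24 -0.94] w 0.5
```

Request:
arm_command(moves=[-3,1.5,-1,0,1,-3,3,-2,0,1,-3,4.5,-3,0,1,-3,4.5,-3,0,1])

```text
t: 26.05
ee_pos: [494.3, 17.8, 285.6]
orientation: [0.63, 0.703, 0.242, 0.222]
wrist_force: [-5.0, 3.1, -4.1]
gripper_width: 0.6
finger_force: 2.9
```

Request:
arm_command(moves=[0,1.5,-1,0,1,0,3,-2,0,1,0,4,-3,0,1,0,4,-3,0,1])

```text
t: 26.55
ee_pos: [495.9, 17.9, 290.8]
orientation: [0.63, 0.703, 0.242, 0.223]
wrist_force: [-3.7, 4.6, -4.6]
gripper_width: 0.6
finger_force: 2.8
```

The lid passes the catch freely, with a steady force of about 6 N. I swing it on along the arc.

Request:
arm_command(moves=[0,8,-4,0,1,0,16,-8,0,1,0,24,-12,0,1,0,32,-15,0,1,0,41,-18,0,1,0,50,-21,0,1,0,59,-23,0,1,0,68,-26,0,1,0,77,-28,0,1,0,86,-29,0,1,0,95,-29,0,1,0,104,-29,0,1,0,112,-29,0,1,0,120,-28,0,1,0,120,-28,0,1])

```text
t: 28.42
ee_pos: [574.0, 25.9, 390.0]
orientation: [0.63, 0.702, 0.244, 0.227]
wrist_force: [-1.3, 1.1, -0.8]
gripper_width: 0.2
finger_force: 0.9
```

```bash
python3 - <<'E'
from h import *
rep()
im=robot.get_image("scene"); cv2.imwrite("pics/s5.png",im["pixels"][100:330,230:480])
E
```

```text
t 28.43 tipcase [  5.6  -6.8 235. ] z-axis case [ 0.627 -0.013 -0.779] x-axis case [ 0.006  1.    -0.011] F case [-1.2  1.2 -0.8] q [-0.12  0.14  1.84  0.27  0.51 -0.42] w 0.2
```

View pics/s5.png

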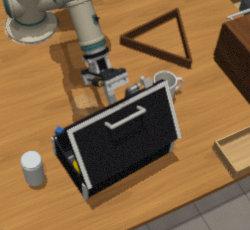

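The picture shows the lid swung well up, its handle at crop (125, 118), with the gripper under the front edge. The geometry gives about 1.0 rad. I withdraw and check.

Request:
arm_command(moves=[0,-10,0,0,1,0,-20,-10,0,1,0,-30,-50,0,1,0,-40,-100,0,1,0,-60,-150,0,1,0,-60,-150,0,1,0,-60,-150,0,1])

```text
t: 29.35
ee_pos: [432.6, 12.0, 468.6]
orientation: [0.63, 0.702, 0.243, 0.226]
wrist_force: [0.0, -1.2, -0.8]
gripper_width: 0.7
finger_force: 0.0
```

```bash
python3 - <<'E'
from h import *
rep()
im=robot.get_image("top"); cv2.imwrite("pics/t6.png",im["pixels"][60:320,120:500]); Q,uv=cloud(im,1)
k=Q[(Q[:,2]>148)&(Q[:,2]<163)&(Q[:,0]<-100)&(Q[:,0]>-135)&(Q[:,1]>140)&(Q[:,1]<200)]; print("knob",len(k),k.mean(0).round(1) if len(k) else "")
im=robot.get_image("scene"); Q,uv=cloud(im,1)
L=Q[(abs(Q[:,1])<165)&(Q[:,0]>-60)&(Q[:,0]<118)&(Q[:,2]>140)&(Q[:,2]<300)]
p=np.polyfit(L[:,0],L[:,2],1); print("lid slope angle",np.arctan(-p[0]),len(L))
E
```

```text
t 29.35 tipcase [-136.8   -5.3  313.4] z-axis case [ 0.626 -0.013 -0.78 ] x-axis case [ 0.007  1.    -0.011] F case [-0.1 -1.2 -0.8] q [-0.22 -0.15  1.92  0.29  0.74 -0.47] w 0.7
knob 19 [-120.3  180.9  154.4]
lid slope angle 0.9509207205097 6035
```

View pics/t6.png

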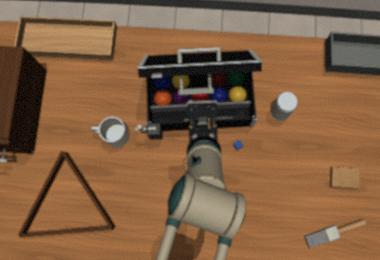

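The lid stays at about 0.95 rad with the arm clear. The knob is still at its stop, and the nose position agrees with full withdrawal. The mug at crop (113, 130), can, chalk and other things are where they were. I hand in.

```bash
python3 -c "
from bench import robot
print(robot.close_job())"
```

```text
the job is handed in; nothing more can be done
None
```

The case is open and handed in: bolt pushed to its stop, catch pushed aside to its stop, and the lid standing open by itself at about 0.95 rad. The cameras saw only about 30 mm of bolt travel, so I took it as fully withdrawn because it would not move under about 28 N. The bystanders looked unmoved.

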